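Put the tablet on the telescopic stand and hold it raised

TASK

Slide the tablet up out of the slotted wooden rack and stand it, centred, in the cradle of the telescopic stand, then let go of it. Then take the stand's black grip so that you squeeze its side button in, pull the column up past its first stop to its second stop (fully extended), and finish holding it up there by the grip with the button still squeezed and the tablet still standing in the cradle. Leave the other boards and the things on the worktop where they are.

Things in the scene. Friction and masses are not known exactly. Their poses are not given: they have to be found in the camera images.
- rack: Fixed light-wood block, 168 x 110 x 57 mm (x, y, z), with three upright slots along its y, open at the top and at both ends, at x = -45, 0 and +45 mm of its frame; each slot is 12 mm wide, its floor 12 mm and its mouth 57 mm above the worktop. Origin: centre of the underside on the worktop, z up. It stands in another place and yaw each time.
- tablet: Small grey tablet computer, black screen on its -x face, 8 mm thick (x), 190 mm wide (y), 125 mm high (z), 0.24 to 0.39 kg. It stands on a long edge in any one of the rack's slots, near mid-length, with the rack's yaw, its top edge 137 mm above the worktop, 50 mm higher than the boards in the other slots. Origin: middle of its lower edge; z up. Can be pinched across its 8 mm at the top edge.
- board_a: Thin wooden cutting board in another slot of the rack, 8 x 160 x 75 mm high, top at 87 mm. Bystander. Origin: middle of its lower edge.
- board_b: Thin white plastic cutting board in the remaining slot, 8 x 140 x 70 mm high, top at 82 mm. Bystander. Origin: middle of its lower edge.
- stand: Telescopic tablet stand, fixed: dark base plate 190 x 150 x 12 mm (x from -70 to +120, y -75 to +75 mm), an upright three-tube column 38 mm thick at the origin, a black grip on top of it and an aluminium cradle 95 mm beyond (+x). Origin: column axis, on the worktop; x points from grip to cradle, z up. In another place and yaw (within 0.3 rad of world x) each time.
- grip_top (a point): Centre of the top of the black grip, a block 40 (x) x 36 (y) x 45 mm high on the column; axes as the stand's. 149 mm above the worktop when down, 269 mm fully extended. Its button stands 7 mm out of the +y side: 43 mm across y with the button out, 37 mm in, so closing a gripper across y presses it. Free beside and above, but a tablet in the cradle, 95 mm away in +x, stands 38 mm higher than this.
- button_face (a point): Centre of the outer face of the grey spring button on the grip's +y side: 26 mm wide (x), 30 mm high, centred 22.5 mm below the grip's top. Pressed towards -y. Axes as the stand's.
- cradle (a point): Middle of the cradle's floor: a trough 140 mm long along y, 13 mm wide inside, walls 36 mm high that flare at the top to 30 mm wide (flare tops 49 mm above the floor), open at both ends; the tablet stands in it, its 8 mm across x. It rises with the grip: 62 mm above the worktop when down, 87 mm below the grip's top. Axes as the stand's.
- button (a joint): Button travel: 0 out, 0.006 m fully in; about 2.4 N to start, 6 N fully in. It springs out when let go. While it is out a latch blocks the column, which is down at the start; from about 0.004 m in, the latch is free.
- upper (a joint): Extension of the upper tube, with grip and cradle: 0 down, 0.060 m at its end. It comes out first; its end is the first stop. Lifting it takes about 4 N, plus the tablet's weight of 2.4 to 3.8 N.
- lower (a joint): Extension of the lower tube: 0 down, 0.060 m at its end. It follows once the upper tube is at its end, with 3 N more resistance; its end is the second stop, 0.120 m of lift in all, and a hard one. Nothing holds the column up there: let go, it sinks until the latch catches it some 20 mm above home.
- shaker: Glass shaker, 36 mm across, 80 mm high, upright between rack and stand, nearer to the robot. Bystander.
- spice_jar: Amber jar, 52 mm across, 85 mm high, upright beyond rack and stand. Bystander.
- sauce: Amber bottle, 50 mm across, 170 mm high, upright at the far left. Bystander.
- mug: White mug, 80 mm across, 90 mm high, at the far right. Bystander.
- jar: Glass jar, 64 mm across, 100 mm high, to the right of the stand. Bystander.
Not all that is in view belongs to the job. What is shaped like the stand but pink is not meant.

How it is judged:
By the outcome, as a careful person would: the job done as asked, in the order asked, and still so for the second after the job is handed in, while the arm keeps its last pose, push and grip.
It also fails if it takes over 54 s, if anything falls off the work surface, if the arm or the gripper's body presses on something with over 40 N, if the wrist force passes 120 N, or if a joint passes its speed limit or range.

ROBOT

A 6-joint arm with a two-finger parallel gripper is mounted at the origin on the work surface. World frame = base frame: x ahead of the robot, y to its left, z up, the work surface at z = 0. Lengths are in m, angles in degrees, forces in N, time in s.
With the tool pointing down it reaches from about 0.3 to 0.75 m from the base axis. Payload 8.5 kg.
Tool frame: the origin (TCP) lies between the finger pads; the fingertips stand 8 mm ahead of it and the grasp point (between the pads) lies 11 mm behind it; y points along the fingers, z is the direction in which the jaws open and shut, and the axes are right-handed (so a half turn about y gives the same grasp; the last joint's range is limited). The gripper opens to 85 mm and grips with 20 to 120 N. Pads are 22 mm wide; open, the fingers measure 114 mm over their backs; the gripper's body (76 mm by 85 mm) begins 54 mm behind the grasp point. The pads swing forward as they close: fully open they stand 13 mm farther back than shut.
Start: joints at [-75.705, 21.807, 74.336, -0, 83.858, -12.336], TCP at [0.247, -0.492, 0.239] pointing down, gripper open.
Joint ranges: [-178.18, 178.18], [-50.72, 133.34], [12.68, 142.11], [-81.47, 261.47], [9.98, 163.14], [-165.26, 165.26]. Speed limits (degrees/s): [136.94, 136.94, 180, 180, 180, 180].

INTERFACE

Orientations are given as a 3x3 rotation matrix whose columns are the frame's x, y, z axes.
In Python, from rig import env, get_image gives the robot as it stands.
- The arm moves only by the tool move_arm, never from a script. Its argument "targets" is one flat list of numbers, 6 for each row, row after row: the shift along the tool's x, y, z in mm, then the turn, a rotation vector about the tool's x, y, z in rad. A call has exactly 5 rows; each row shifts and turns the commanded pose from where the row before left it, along the tool's axes as they then stand; what a row does not reach is not made up. A row lasts 1/8 s, in which the tool goes at most 62.5 mm and 10.7 degrees, less where a joint would pass 70% of its speed; a pose out of reach is approached as far as the arm can. A call is refused whole if a number of a shift passes 62.5 or a number of a turn 0.188, either way. A call with a gripper value outside its range is refused whole. "hand" is the opening, from -1 (shut) to 1 (fully open), so that 0 is half open, set as the call begins (left out, the last holds). The fingers move at their own pace and stop on an object; "squeeze" is the grip in N (left out, the last holds). Time passes only in rows, so rows that do not move let the fingers close, or fill a call up. It gives the time, the measured TCP pose, the force and the opening at its end, in the units of the state.
- env.observe(): the state, without advancing time (a new reading comes with each control period).
- get_image(name): name is "scene" or "side" or "wrist"; returns a dict with "pixels" (420x560x3 uint8, red, green, blue), "z_map" (420x560 float32, m along the optical axis (not along the pixel's ray), 0 where there is no reading), "intrinsics" (3x3 intrinsics, pixels), "R" (3x3) and "t" (3): a world point X has camera coordinates R X + t; the wrist camera has in their place "mount" (4x4, takes a point from camera to tool coordinates, whose origin is the TCP and whose axes are the tool frame's). Camera axes: x right, y down, z forward; pixel columns grow to the right and rows downward; lengths in m; the calibration is good to about 2 mm. A picture is of the moment at which its call begins: read the wrist's pose just before it.
- env.close_job(): hands the job in, once; it reports no verdict.
The state is a dict: "time_s": time; "q": joint angles; "qvel": joint speeds; "joint_efforts": joint torques, N m; "position": TCP position; "tool_rot": TCP orientation; "ft_force": force on the tool from outside, world axes, zero at the start; "wrist_torque": the same for the moment, N m; "grip_width": finger opening in m.
Only numpy, scipy, OpenCV 4.12 (cv2) and the standard library are available. Lean on these libraries where they do the work, as an engineer would, in place of code of your own. Each camera call takes 0.05 s, during which the arm holds its last target.

## Working session

There is one attempt and no reset: what is moved stays moved. The work goes in short steps, Python scripts to look and compute and a tool call to move; the robot and the scene stay as the last step left them, time stands still between calls to the robot, and variables do not carry over. Pictures are saved under pics/ and viewed, and the job is handed in when it is done.

Besides the shell and the picture viewer there is one more tool, called after "Call:" as a command line: name --argument value ..., lists and objects as JSON in quotes. move_arm: Moves the arm, as the interface text tells. Its arguments: {"type":"object","properties":{"targets":{"type":"array"},"hand":{"type":"number"},"squeeze":{"type":"number"}},"required":["targets"]}

```bash
ls; mkdir -p pics
python3 - <<'E'
from rig import env, get_image
import cv2, numpy as np
print(env.observe())
for n in ("scene","side","wrist"):
    im=get_image(n); cv2.imwrite(f"pics/{n}0.png",im["pixels"][:,:,::-1])
    np.savez(f"pics/{n}0.npz",**im)
    print(n,im["intrinsics"],im.get("R"),im.get("t"),im.get("mount"))
E
```

```text
pics
{'time_s': 0.0, 'q': array([-7.57034825e+01,  2.18440969e+01,  7.43845830e+01, -1.65983368e-03,
        8.38574035e+01, -1.23361476e+01]), 'qvel': array([-0.07437739, -0.01394374,  0.03223703,  0.03779348,  0.0734837 ,
       -0.09132483]), 'joint_efforts': array([-1.19842738e-03, -4.48472178e+01, -2.31280339e+01, -2.85965434e-04,
        4.80209186e-03, -9.06022393e-06]), 'position': array([ 0.24646704, -0.49137958,  0.23868365]), 'tool_rot': array([[-8.93897477e-01, -3.98923234e-04,  4.48271280e-01],
       [-4.48271362e-01,  1.44879514e-03, -8.93896351e-01],
       [-2.92857231e-04, -9.99998871e-01, -1.47390019e-03]]), 'ft_force': array([-0.3356863 , -0.75631466,  0.49724475]), 'wrist_torque': array([ 0.00755487, -0.0291792 , -0.01771325]), 'grip_width': 0.08547941510071588}
scene [[438.90296292   0.         281.53703136]
 [  0.         438.90296292 213.20598568]
 [  0.           0.           1.        ]] [[ 4.38139301e-02  9.99039384e-01 -8.06032516e-04]
 [ 8.44728279e-01 -3.74771930e-02 -5.33881630e-01]
 [-5.33398982e-01  2.27105740e-02 -8.45558842e-01]] [ 0.05243943 -0.32558983  1.56552501] None
side [[439.86430738   0.         278.73114878]
 [  0.         439.86430738 214.63190566]
 [  0.           0.           1.        ]] [[-9.74351295e-01 -2.25030905e-01 -8.04127075e-04]
 [-1.65401267e-01  7.18577388e-01 -6.75491642e-01]
 [ 1.52584323e-01 -6.58033152e-01 -7.37367205e-01]] [0.44365837 0.19182922 1.23894213] None
wrist [[354.7468959    0.         284.49034108]
 [  0.         354.7468959  210.62216641]
 [  0.           0.           1.        ]] None None [[ 2.83908451e-04  9.66041155e-01  2.58388091e-01 -6.55060749e-02]
 [ 3.36789120e-04 -2.58388179e-01  9.66041115e-01 -1.33794472e-01]
 [ 9.99999903e-01 -1.87244939e-04 -3.98710738e-04  8.60315849e-04]
 [ 0.00000000e+00  0.00000000e+00  0.00000000e+00  1.00000000e+00]]
```

View pics/scene0.png

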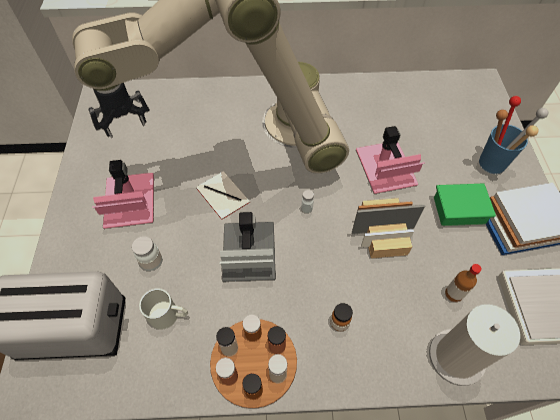

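View pics/side0.png

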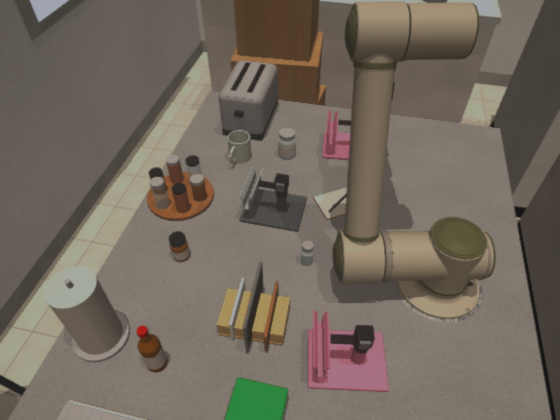

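View pics/wrist0.png

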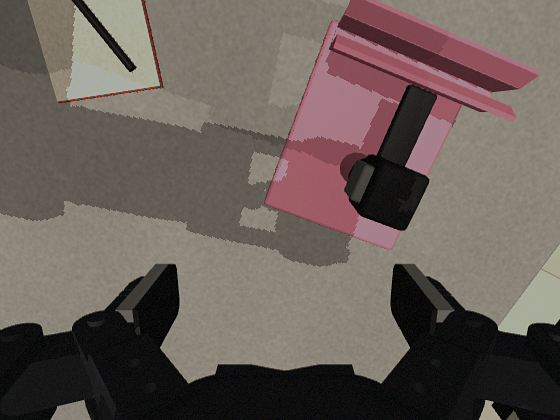

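```bash
cat > h.py <<'E'
import numpy as np, cv2
def world(im,pose=None):
    K=im["intrinsics"];z=im["z_map"];h,w=z.shape
    u,v=np.meshgrid(np.arange(w),np.arange(h))
    P=np.stack([(u-K[0,2])/K[0,0]*z,(v-K[1,2])/K[1,1]*z,z],-1)
    if pose is None: W=(P-im["t"])@im["R"]
    else:
        M=im["mount"];p,R=pose
        W=(P@M[:3,:3].T+M[:3,3])@R.T+p
    W[z<=0]=np.nan
    return W
E
python3 - <<'E'
from h import *
for n in("scene","side"):
    d=dict(np.load(f"pics/{n}0.npz")); W=world(d); px=d["pixels"]
    pts={"scene":[(388,218),(388,206),(246,217),(247,235),(250,262),(390,246),(308,195),(343,310),(146,250),(390,165),(127,195)],"side":[(255,300),(275,210),(282,180),(254,187),(229,318),(280,318),(238,305),(271,315)]}[n]
    for u,v in pts: print(n,u,v,W[v,u].round(4),px[v,u])
    m={"scene":(slice(190,265),slice(340,440)),"side":(slice(255,355),slice(205,300))}[n]
    w=W[m].reshape(-1,3);
    q=w[(w[:,2]>.125)&(w[:,2]<.16)]; print("tablet top",len(q),q.mean(0),np.nanmin(q,0),np.nanmax(q,0))
    if len(q)>5:
        r=cv2.minAreaRect(q[:,:2].astype(np.float32)*1000);print(r)
    q=w[(w[:,2]>.048)&(w[:,2]<.066)]; print("rack top",len(q),cv2.minAreaRect(q[:,:2].astype(np.float32)*1000),np.median(q[:,2]))
    m={"scene":(slice(205,290),slice(205,285)),"side":(slice(160,235),slice(230,315))}[n]
    w=W[m].reshape(-1,3)
    for lo,hi in((.006,.018),(.10,.119),(.140,.155)):
        q=w[(w[:,2]>lo)&(w[:,2]<hi)]; print(lo,len(q),cv2.minAreaRect(q[:,:2].astype(np.float32)*1000),np.median(q[:,2]))
    c=px[m]; cv2.imwrite(f"pics/{n}_stand.png",cv2.resize(c[:,:,::-1],None,fx=6,fy=6,interpolation=cv2.INTER_CUBIC))
    m={"scene":(slice(190,265),slice(340,440)),"side":(slice(255,355),slice(205,300))}[n]
    cv2.imwrite(f"pics/{n}_rack.png",cv2.resize(px[m][:,:,::-1],None,fx=6,fy=6,interpolation=cv2.INTER_CUBIC))
E
```

```text
scene 388 218 [0.4695 0.2287 0.0916] [66 64 59]
scene 388 206 [0.4249 0.2379 0.0849] [85 50 29]
scene 246 217 [ 0.4827 -0.1692  0.1467] [46 42 40]
scene 247 235 [ 0.5188 -0.1689  0.1122] [49 47 44]
scene 250 262 [ 0.5994 -0.1613  0.1106] [155 152 142]
scene 390 246 [0.5407 0.2292 0.0568] [210 194 139]
scene 308 195 [0.3715 0.0098 0.0784] [199 191 179]
scene 343 310 [0.7325 0.0698 0.0894] [59 54 53]
scene 146 250 [ 0.5473 -0.4403  0.1022] [203 195 183]
scene 390 165 [0.2885 0.2643 0.102 ] [164  94 105]
scene 127 195 [ 0.3696 -0.5142  0.1092] [200 121 134]
tablet top 304 [0.46814573 0.22770006 0.13438868] [0.45727584 0.13402361 0.12503229] [0.47626737 0.32169667 0.1427961 ]
((467.66729736328125, 227.8026123046875), (12.46954345703125, 188.00181579589844), 3.420419931411743)
rack top 1166 ((460.9862976074219, 276.41668701171875), (174.69561767578125, 286.74102783203125), 7.21154260635376) 0.05821305633868387
0.006 1966 ((490.65087890625, -187.45101928710938), (241.4763946533203, 279.7786865234375), 87.46449279785156) 0.012637543297727916
0.1 592 ((539.3482055664062, -172.90048217773438)
[... 663 characters left out ...]
45865971 0.13494166 0.12533751] [0.47612808 0.32402424 0.14208391]
((466.9898376464844, 229.47760009765625), (9.023438453674316, 189.4528350830078), 3.0807924270629883)
rack top 2024 ((467.1571350097656, 235.1736297607422), (168.29591369628906, 180.0516815185547), 3.0128650665283203) 0.057543690181627215
0.006 1760 ((533.2402954101562, -236.40780639648438), (276.3222961425781, 351.4440002441406), 16.586688995361328) 0.012503389765862873
0.1 362 ((534.5385131835938, -170.69784545898438), (144.14212036132812, 134.4176025390625), 89.41127014160156) 0.11080632024985215
0.14 147 ((487.3042907714844, -166.04690551757812), (38.87060546875, 46.68024444580078), 1.1525746583938599) 0.14859278293428982
```

Run:
```python
import cv2,numpy as np
a=[cv2.resize(cv2.imread(f"pics/{n}.png"),(400,300)) for n in("scene_stand","side_stand","scene_rack","side_rack")]
cv2.imwrite("pics/mont.png",np.vstack([np.hstack(a[:2]),np.hstack(a[2:])]))
```

```text
(no output)
```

View pics/mont.png

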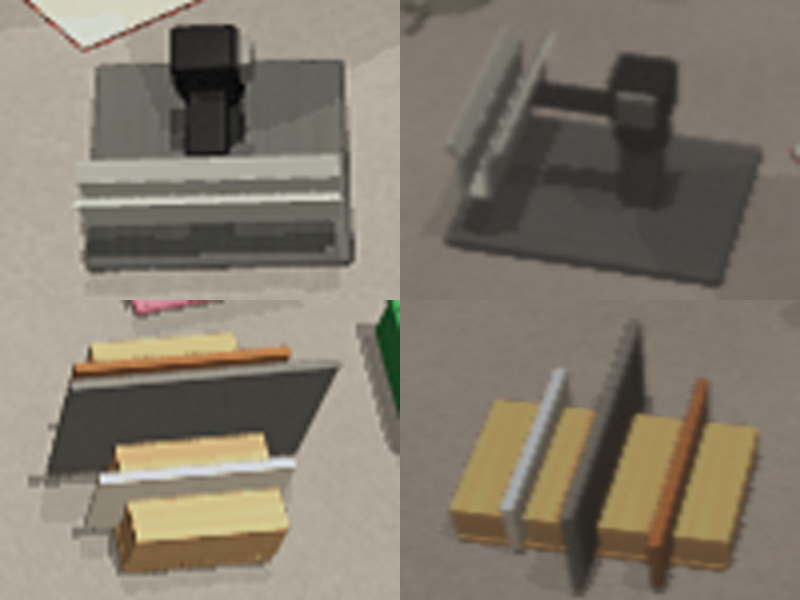

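Run:
```python
from h import *
for n in("scene","side"):
    d=dict(np.load(f"pics/{n}0.npz")); W=world(d)
    box=lambda x0,x1,y0,y1,z0,z1:(W[...,0]>x0)&(W[...,0]<x1)&(W[...,1]>y0)&(W[...,1]<y1)&(W[...,2]>z0)&(W[...,2]<z1)
    for nm,m in(("base",box(.38,.66,-.29,-.05,.007,.018)),("flare",box(.54,.63,-.27,-.06,.095,.12)),("grip",box(.44,.53,-.22,-.12,.145,.155)),("tab",box(.40,.53,.1,.36,.128,.145)),("rack",box(.36,.57,.16,.31,.05,.064)),
      ("boardA",box(.40,.45,.12,.35,.075,.1)),("boardB",box(.48,.54,.12,.35,.07,.095))):
        c,l,s,_=cv2.connectedComponentsWithStats(m.astype(np.uint8)*1,connectivity=8)
        k=[i for i in range(1,c) if s[i,4]>15]
        q=W[np.isin(l,k)]
        p=q[:,:2]-np.median(q[:,:2],0); e,v=np.linalg.eigh(p.T@p); a=v[:,1]
        print(n,nm,len(q),"rect",[np.round(t,1) for t in cv2.minAreaRect(q[:,:2].astype(np.float32)*1000)],"pca yaw",np.degrees(np.arctan2(-a[0],a[1])).round(2),"z",np.median(q[:,2]).round(4),"min",q.min(0).round(3),"max",q.max(0).round(3))
```

```text
scene base 1732 rect [array([ 495.2, -180.6]), array([170.6, 225.6]), np.float64(89.3)] pca yaw 88.69 z 0.013 min [ 0.381 -0.265  0.007] max [ 0.609 -0.095  0.018]
scene flare 544 rect [array([ 570.8, -172. ]), array([138.7,  61.2]), np.float64(89.2)] pca yaw 0.14 z 0.1091 min [ 0.54  -0.241  0.095] max [ 0.602 -0.103  0.118]
scene grip 172 rect [array([ 486.7, -170.9]), array([35. , 41.1]), np.float64(88.3)] pca yaw 92.51 z 0.1498 min [ 0.466 -0.188  0.145] max [ 0.508 -0.153  0.154]
scene tab 268 rect [array([466.7, 227.8]), array([ 11.2, 188. ]), np.float64(3.0)] pca yaw 3.0 z 0.1361 min [0.457 0.134 0.128] max [0.476 0.322 0.143]
scene rack 1050 rect [array([466.2, 234. ]), array([170.7, 151.6]), np.float64(3.4)] pca yaw 91.41 z 0.0582 min [0.378 0.16  0.05 ] max [0.555 0.31  0.064]
scene boardA 226 rect [array([422.2, 230.2]), array([ 12. , 160.4]), np.float64(3.0)] pca yaw 2.98 z 0.0865 min [0.414 0.15  0.076] max [0.43  0.31  0.093]
scene boardB 217 rect [array([512. , 225.1]), array([ 12. , 139.9]), np.float64(3.1)] pca yaw 3.06 z 0.081 min [0.504 0.155 0.07 ] max [0.521 0.29
[... 413 characters left out ...]
(2.8)] pca yaw 80.57 z 0.1494 min [ 0.468 -0.19   0.145] max [ 0.507 -0.147  0.153]
side tab 267 rect [array([467. , 229.5]), array([  9. , 189.5]), np.float64(3.1)] pca yaw 3.08 z 0.1368 min [0.459 0.135 0.128] max [0.476 0.324 0.142]
side rack 1905 rect [array([467.4, 232.1]), array([168.3, 125.4]), np.float64(3.1)] pca yaw 92.88 z 0.0576 min [0.381 0.169 0.05 ] max [0.553 0.297 0.064]
side boardA 221 rect [array([422.2, 230.8]), array([  8.5, 160.7]), np.float64(3.0)] pca yaw 3.08 z 0.0871 min [0.414 0.151 0.075] max [0.43  0.311 0.092]
side boardB 202 rect [array([511.9, 227.1]), array([  9.3, 140.6]), np.float64(3.3)] pca yaw 3.02 z 0.0818 min [0.505 0.157 0.07 ] max [0.519 0.297 0.087]
```

```bash
cat > plan.py <<'E'
# work out tool-axis rows from the present pose to a goal: python3 plan.py x y z(mm) heading(deg) nrows [ease]
import sys,numpy as np
from scipy.spatial.transform import Rotation as Ro, Slerp
from rig import env
a=list(map(float,sys.argv[1:6])); s=env.observe()
p=s["position"];R=Ro.from_matrix(s["tool_rot"])
h=np.radians(a[3]); z=np.array([np.cos(h),np.sin(h),0]);y=np.array([0,0,-1.]);x=np.cross(y,z)
G=Ro.from_matrix(np.stack([x,y,z],1)); g=np.array(a[:3])/1000
n=int(a[4]); n5=-(-n//5)*5
t=np.linspace(0,1,n+1)
if len(sys.argv)>6: t=t*t*(3-2*t)
print("pose",(p*1000).round(1),"t",s["time_s"],"turn deg",np.degrees((R.inv()*G).magnitude()).round(2),"tilt",np.degrees(np.arccos(-s["tool_rot"][2,1])).round(2),"w",round(s["grip_width"]*1000,1),"F",s["ft_force"].round(1))
sl=Slerp([0,1],Ro.concatenate([R,G])); cp,cR=p.copy(),R
for k in range(1,n+1):
    tp=p+(g-p)*t[k]; tR=sl(t[k])
    d=np.round(cR.inv().apply(tp-cp)*1000,1); r=np.round((cR.inv()*tR).as_rotvec(),3)
    if max(abs(d))>62 or max(abs(r))>.187: print("TOO BIG")
    print(*[f"{v:g}," for v in list(d+0)+list(r+0)], "" if k%5 else "\n---")
    cp=cp+cR.apply(d/1000); cR=cR*Ro.from_rotvec(r)
E
python3 plan.py 467 228.5 230 3 15
```

```text
pose [ 246.5 -491.5  238.9] t 0.15 turn deg 66.37 tilt 0.06 w 85.3 F [0.1 0.2 0.4]
-34.7, 0.6, -36.3, 0, -0.077, 0, 
-37.3, 0.7, -33.6, 0, -0.077, 0, 
-39.8, 0.6, -30.5, 0, -0.078, 0, 
-42.1, 0.6, -27.4, 0, -0.077, 0, 
-44.1, 0.7, -24.1, 0, -0.077, 0, 
---
-45.7, 0.6, -20.6, 0, -0.077, 0, 
-47.3, 0.7, -17, 0, -0.078, 0, 
-48.4, 0.6, -13.2, 0, -0.077, -0.001, 
-49.2, 0.6, -9.6, 0, -0.077, 0, 
-49.9, 0.6, -5.7, 0, -0.077, 0, 
---
-50.2, 0.6, -1.8, 0.001, -0.077, 0, 
-50.1, 0.5, 2, 0, -0.078, 0, 
-49.9, 0.6, 5.9, 0, -0.077, 0, 
-49.2, 0.6, 9.8, 0, -0.077, 0, 
-48.4, 0.6, 13.5, 0, -0.077, 0, 
---
```

```bash
python3 plan.py 530 -170 270 0 10
```

```text
pose [ 246.5 -491.5  238.9] t 0.15 turn deg 63.37 tilt 0.06 w 85.3 F [0.1 0.2 0.4]
-39.8, -3.1, -16, 0, -0.111, 0, 
-41.2, -3.1, -11.6, 0, -0.11, 0, 
-42.3, -3.1, -6.9, 0, -0.111, 0, 
-42.8, -3.1, -2.2, 0, -0.11, 0, 
-42.8, -3, 2.5, 0, -0.111, 0, 
---
-42.3, -3.1, 7.3, 0, -0.111, -0.001, 
-41.2, -3.2, 11.9, 0, -0.11, 0, 
-39.6, -3.1, 16.3, 0.001, -0.111, 0, 
-37.6, -3.1, 20.6, 0, -0.11, 0, 
-35.1, -3.1, 24.6, 0, -0.111, 0, 
---
```

Call:
move_arm --targets '[-40,-3,-16,0,-0.11,0,-41,-3,-11.5,0,-0.11,0,-42,-3,-7,0,-0.11,0,-43,-3,-2,0,-0.11,0,-43,-3,2.5,0,-0.11,0]' --hand 0 --squeeze 50

```text
time_s: 0.78
position: [0.3893, -0.3299, 0.2543]
tool_rot: [[-0.525, -0.0, 0.851], [-0.851, 0.0, -0.525], [-0.0, -1.0, -0.0]]
ft_force: [-0.1, -0.6, 0.4]
grip_width: 0.0427
```

Call:
move_arm --targets '[-42,-3,7,0,-0.11,0,-41,-3,12,0,-0.11,0,-40,-3,16,0,-0.11,0,-37.5,-3,20.5,0,-0.11,0,-35,-3,24.5,0,-0.11,0]'

```text
time_s: 1.4
position: [0.531, -0.1697, 0.2692]
tool_rot: [[-0.002, -0.0, 1.0], [-1.0, 0.0, -0.002], [-0.0, -1.0, -0.0]]
ft_force: [1.2, -0.4, 0.0]
grip_width: 0.0431
```

Call:
move_arm --targets '[0,0,0,0,0,0,0,0,0,0,0,0,0,0,0,0,0,0,0,0,0,0,0,0,0,0,0,0,0,0]'

```text
time_s: 2.02
position: [0.5301, -0.1714, 0.2694]
tool_rot: [[-0.007, 0.0, 1.0], [-1.0, -0.0, -0.007], [0.0, -1.0, 0.0]]
ft_force: [-0.5, 0.7, -0.3]
grip_width: 0.0425
```

```bash
cat > wr.py <<'E'
import sys
from rig import env,get_image
from h import *
n=sys.argv[1]; s=env.observe(); im=get_image("wrist")
np.savez(f"pics/{n}.npz",p=s["position"],Rt=s["tool_rot"],**im)
cv2.imwrite(f"pics/{n}.png",im["pixels"][:,:,::-1]); print(s["time_s"],(s["position"]*1000).round(1),s["tool_rot"].round(3).tolist(),s["q"].round(1),s["grip_width"])
E
python3 wr.py w1
```

```text
2.025 [ 530.1 -171.4  269.4] [[-0.007, 0.0, 1.0], [-1.0, -0.0, -0.007], [0.0, -1.0, 0.0]] [-30.1  21.4  69.9   0.   88.7 -29.7] 0.042488645027064356
```

View pics/w1.png

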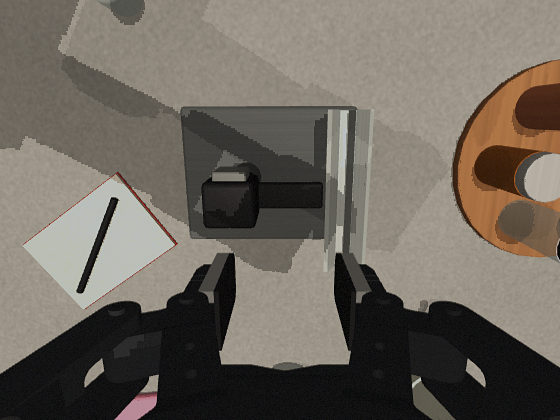

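```bash
cat > standfit.py <<'E'
import sys
from h import *
d=dict(np.load(f"pics/{sys.argv[1]}.npz")); W=world(d,(d["p"],d["Rt"]))
v=np.arange(420)[:,None]*np.ones((1,560))
box=lambda x0,x1,y0,y1,z0,z1:(W[...,0]>x0)&(W[...,0]<x1)&(W[...,1]>y0)&(W[...,1]<y1)&(W[...,2]>z0)&(W[...,2]<z1)
for nm,m in(("base",box(.38,.66,-.29,-.05,.007,.018)),("flaretop",box(.55,.63,-.27,-.06,.1075,.114)),("grip",box(.44,.53,-.22,-.12,.1455,.155)),("button",box(.44,.53,-.22,-.10,.135,.144)),("beam",box(.51,.56,-.22,-.10,.10,.12))):
    c,l,s,_=cv2.connectedComponentsWithStats(m.astype(np.uint8),connectivity=8)
    k=[i for i in range(1,c) if s[i,4]>30]
    q=W[np.isin(l,k)]
    if len(q)<10: print(nm,"none");continue
    print(nm,len(q),"rect",[np.round(t,1) for t in cv2.minAreaRect(q[:,:2].astype(np.float32)*1000)],"z",np.median(q[:,2]).round(4),"1-99%",(np.percentile(q,[0.5,99.5],axis=0)*1000).round(1).tolist())
    if nm=="flaretop":
        for side in (q[q[:,0]<.582],q[q[:,0]>=.582]):
            if len(side)>10: 
                f=cv2.fitLine(side[:,:2].astype(np.float32),cv2.DIST_HUBER,0,.01,.01).ravel()
                print("  line yaw",np.degrees(np.arctan2(-f[0]*np.sign(f[1]),abs(f[1]))).round(2),"x",side[:,0].min(),side[:,0].max(),"mean",side[:,0].mean(),len(side))
E
python3 standfit.py w1
```

```text
base 13755 rect [array([ 512.7, -171. ]), array([149. , 188.3]), np.float64(89.6)] z 0.0111 1-99% [[420.0, -244.8, 7.9], [587.5, -96.7, 13.1]]
flaretop 2482 rect [array([ 576.2, -171.7]), array([139.8,  51.9]), np.float64(89.6)] z 0.11 1-99% [[550.4, -239.8, 107.5], [602.1, -102.5, 113.2]]
  line yaw -0.55 x 0.5503039236697193 0.5713237941299197 mean 0.5645596177453052 1407
  line yaw 0.05 x 0.5952236025328383 0.6025548894506352 mean 0.5989275096474529 1075
grip 2300 rect [array([ 488.7, -170.7]), array([34.8, 39.5]), np.float64(89.4)] z 0.1479 1-99% [[469.8, -187.9, 145.7], [507.9, -154.0, 149.7]]
button 433 rect [array([ 491.4, -152.1]), array([15.3, 39.7]), np.float64(74.8)] z 0.1405 1-99% [[471.6, -163.3, 135.2], [508.6, -146.3, 143.8]]
beam 1545 rect [array([ 535. , -171.1]), array([21.5, 49.9]), np.float64(89.6)] z 0.112 1-99% [[510.2, -181.7, 108.0], [559.7, -160.4, 113.8]]
```

```bash
python3 plan.py 467 228.5 220 3 10
```

```text
pose [ 530.1 -171.3  269.4] t 2.075 turn deg 3.38 tilt 0.01 w 42.4 F [ 0.7 -0.3  0.1]
-39.9, 4.9, -6.6, 0, -0.006, 0, 
-40, 5, -6.3, 0, -0.006, 0, 
-40, 4.9, -6.1, 0, -0.006, 0, 
-40.1, 4.9, -5.9, 0, -0.006, 0, 
-40, 5, -5.6, 0, -0.006, 0, 
---
-40.2, 4.9, -5.4, 0, -0.005, 0, 
-40.1, 4.9, -5.1, 0, -0.006, 0, 
-40.2, 5, -5, 0, -0.006, 0, 
-40.2, 4.9, -4.7, 0, -0.006, 0, 
-40.2, 4.9, -4.4, 0, -0.006, 0, 
---
```

Call:
move_arm --targets '[-40,5,-6.5,0,-0.006,0,-40,5,-6.5,0,-0.006,0,-40,5,-6,0,-0.006,0,-40,5,-6,0,-0.006,0,-40,5,-5.5,0,-0.006,0]'

```text
time_s: 2.7
position: [0.4982, 0.03, 0.2443]
tool_rot: [[0.024, 0.0, 1.0], [-1.0, -0.0, 0.024], [0.0, -1.0, 0.0]]
ft_force: [0.4, 0.6, -0.3]
grip_width: 0.0433
```

Call:
move_arm --targets '[-40,5,-5.5,0,-0.006,0,-40,5,-5,0,-0.006,0,-40,5,-5,0,-0.006,0,-40,5,-4.5,0,-0.006,0,-40,5,-4.5,0,-0.006,0]'

```text
time_s: 3.32
position: [0.4666, 0.229, 0.2193]
tool_rot: [[0.054, 0.0, 0.999], [-0.999, 0.0, 0.054], [-0.0, -1.0, 0.0]]
ft_force: [0.1, -0.5, -0.2]
grip_width: 0.0429
```

Call:
move_arm --targets '[0,0,0,0,0,0,0,0,0,0,0,0,0,0,0,0,0,0,0,0,0,0,0,0,0,0,0,0,0,0]'

```text
time_s: 3.95
position: [0.4671, 0.2275, 0.2194]
tool_rot: [[0.053, 0.0, 0.999], [-0.999, 0.0, 0.053], [-0.0, -1.0, 0.0]]
ft_force: [0.3, 0.6, -0.3]
grip_width: 0.0427
```

```bash
python3 wr.py w2
python3 - <<'E'
from h import *
d=dict(np.load("pics/w2.npz")); W=world(d,(d["p"],d["Rt"]))
m=(W[...,2]>.128)&(W[...,2]<.146)&(abs(W[...,0]-.467)<.03)&(abs(W[...,1]-.228)<.12)
q=W[m];print(len(q),[np.round(t,2) for t in cv2.minAreaRect(q[:,:2].astype(np.float32)*1000)],np.median(q[:,2]),q.min(0),q.max(0))
q=W[m&(W[...,2]>.1345)];print(len(q),[np.round(t,2) for t in cv2.minAreaRect(q[:,:2].astype(np.float32)*1000)])
E
```

```text
3.95 [467.1 227.5 219.4] [[0.053, 0.0, 0.999], [-0.999, 0.0, 0.053], [-0.0, -1.0, 0.0]] [12.9 19.7 81.1  0.  79.2  9.8] 0.04269668705620417
3548 [array([467.71, 228.67]), array([  8.43, 188.9 ]), np.float64(3.05)] 0.13560846719201125 [0.45919281 0.13436255 0.12801609] [0.47634747 0.32298917 0.13877035]
2997 [array([467.93, 228.62]), array([  7.61, 188.77]), np.float64(3.18)]
```

View pics/w2.png

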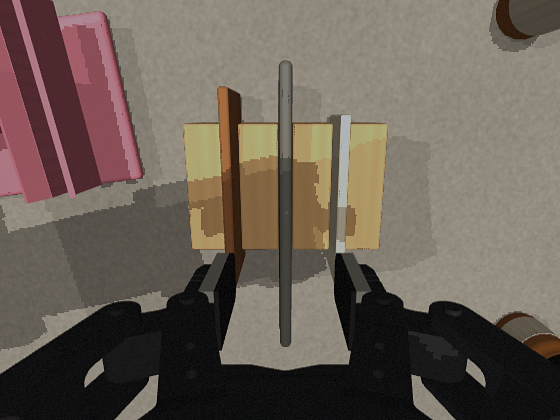

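Call:
move_arm --targets '[-1.2,25,0.8,0,0,0,0,30,0,0,0,0,0,30,0,0,0,0,0,20,0,0,0,0,0,8.5,0,0,0,0]'

```text
time_s: 4.62
position: [0.4674, 0.229, 0.1049]
tool_rot: [[0.054, -0.001, 0.999], [-0.999, -0.0, 0.054], [0.0, -1.0, -0.002]]
ft_force: [-0.0, -0.1, 1.1]
grip_width: 0.043
```

Call:
move_arm --targets '[0,0,0,0,0,0,0,0,0,0,0,0,0,0,0,0,0,0,0,0,0,0,0,0,0,0,0,0,0,0]' --hand -1 --squeeze 50

```text
time_s: 5.25
position: [0.468, 0.2292, 0.1067]
tool_rot: [[0.054, 0.002, 0.999], [-0.999, 0.0, 0.054], [-0.0, -1.0, 0.002]]
ft_force: [-0.5, 0.0, 6.9]
grip_width: 0.0074
```

Call:
move_arm --targets '[0,0,0,0,0,0,0,0,0,0,0,0,0,0,0,0,0,0,0,0,0,0,0,0,0,0,0,0,0,0]'

```text
time_s: 5.88
position: [0.468, 0.2292, 0.1067]
tool_rot: [[0.054, 0.002, 0.999], [-0.999, 0.0, 0.054], [-0.0, -1.0, 0.002]]
ft_force: [-0.4, -0.1, 6.2]
grip_width: 0.0076
```

```bash
python3 wr.py w3
```

```text
5.875 [468.  229.2 106.7] [[0.054, 0.002, 0.999], [-0.999, 0.0, 0.054], [-0.0, -1.0, 0.002]] [13.1 26.9 90.5  0.  62.5 10. ] 0.0076013132977923135
```

View pics/w3.png

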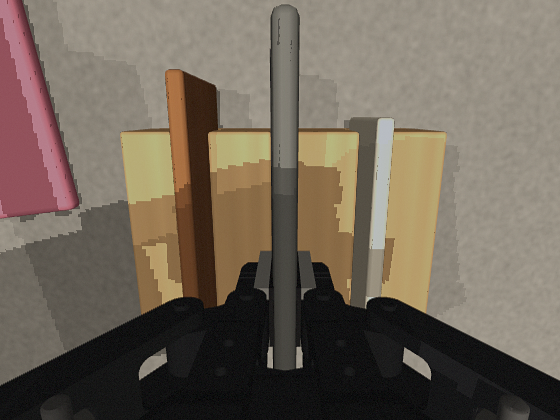

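Call:
move_arm --targets '[0,-15,0,0,0,0,0,-25,0,0,0,0,0,-30,0,0,0,0,0,-35,0,0,0,0,0,-35,0,0,0,0]'

```text
time_s: 6.55
position: [0.4673, 0.229, 0.2467]
tool_rot: [[0.054, -0.001, 0.999], [-0.999, -0.0, 0.054], [0.0, -1.0, -0.001]]
ft_force: [0.4, 0.2, -3.3]
grip_width: 0.0074
```

```bash
python3 plan.py 582.5 -171 265 -0.4 15 e
python3 - <<'E'
from rig import get_image
import cv2
for n in("scene","side"): cv2.imwrite(f"pics/{n}1.png",get_image(n)["pixels"][:,:,::-1])
E
```

```text
pose [467.3 229.  246.7] t 6.55 turn deg 3.5 tilt 0.05 w 7.4 F [ 0.4  0.2 -3.3]
5.2, -0.2, 1.2, 0, 0.001, 0, 
14.5, -0.7, 3.4, 0, 0.002, 0, 
22.5, -1, 5.2, 0, 0.003, 0, 
28.9, -1.3, 6.8, 0, 0.005, 0, 
33.9, -1.6, 8.3, 0, 0.005, 0, 
---
37.5, -1.7, 9.2, 0, 0.005, 0, 
39.6, -1.8, 10, 0, 0.006, 0, 
40.2, -1.8, 10.4, 0, 0.007, 0, 
39.5, -1.8, 10.5, 0.001, 0.006, 0, 
37.2, -1.7, 10.2, 0, 0.005, 0, 
---
33.7, -1.5, 9.4, 0, 0.005, 0, 
28.5, -1.3, 8.1, 0, 0.005, 0, 
22.2, -1, 6.4, 0, 0.003, 0, 
14.3, -0.7, 4.2, 0, 0.002, 0, 
5.1, -0.2, 1.5, 0, 0.001, 0, 
---
```

View pics/side1.png

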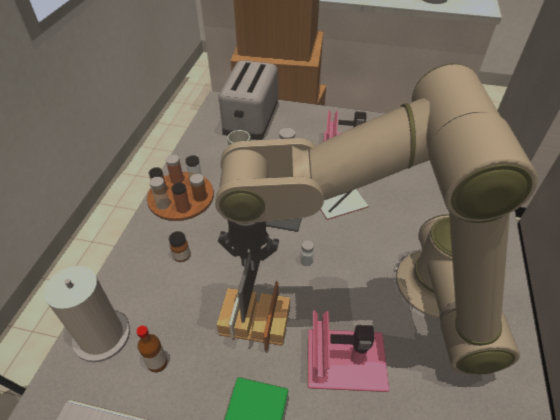

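Call:
move_arm --targets '[5,-2,1,0,0.001,0,14.5,-2,3.5,0,0.002,0,22.5,-2,5,0,0.003,0,29,-2,7,0,0.005,0,34,-2,8.5,0,0.005,0]'

```text
time_s: 7.28
position: [0.4977, 0.1237, 0.2549]
tool_rot: [[0.038, -0.002, 0.999], [-0.999, -0.0, 0.038], [0.0, -1.0, -0.002]]
ft_force: [0.1, -0.1, -3.3]
grip_width: 0.007
```

Call:
move_arm --targets '[37.5,-1.5,9,0,0.005,0,39.5,-1.5,10,0,0.006,0,40,-1.5,10.5,0,0.007,0,39.5,-1.5,10.5,0,0.006,0,37,-1.5,10,0,0.005,0]'

```text
time_s: 7.9
position: [0.5525, -0.0691, 0.2622]
tool_rot: [[0.008, -0.002, 1.0], [-1.0, 0.001, 0.008], [-0.001, -1.0, -0.002]]
ft_force: [0.3, 0.2, -2.3]
grip_width: 0.0073
```

Call:
move_arm --targets '[34,-1.5,9.5,0,0.005,0,28.5,-1,8,0,0.005,0,22,-1,6.5,0,0.003,0,14.5,0,4,0,0.002,0,5,0,1.5,0,0.001,0]'

```text
time_s: 8.52
position: [0.5826, -0.1712, 0.2664]
tool_rot: [[-0.007, -0.001, 1.0], [-1.0, 0.0, -0.007], [-0.0, -1.0, -0.001]]
ft_force: [0.4, -0.1, -2.8]
grip_width: 0.0076
```

Call:
move_arm --targets '[0,0,0,0,0,0,0,0,0,0,0,0,0,0,0,0,0,0,0,0,0,0,0,0,0,0,0,0,0,0]'

```text
time_s: 9.15
position: [0.5826, -0.1705, 0.2669]
tool_rot: [[-0.007, 0.0, 1.0], [-1.0, -0.0, -0.007], [0.0, -1.0, 0.0]]
ft_force: [-0.4, 0.6, -1.9]
grip_width: 0.0077
```

```bash
python3 wr.py w4; python3 plan.py 582.5 -171 180 -0.4 5
python3 - <<'E'
from rig import get_image
import cv2,numpy as np
for n in("scene","side"):
    im=get_image(n); np.savez(f"pics/{n}2.npz",**im); cv2.imwrite(f"pics/{n}2.png",im["pixels"][:,:,::-1])
E
```

```text
9.15 [ 582.6 -170.5  266.9] [[-0.007, 0.0, 1.0], [-1.0, -0.0, -0.007], [0.0, -1.0, 0.0]] [-27.5  26.8  61.6  -0.   91.6 -27.1] 0.007654325638687714
pose [ 582.5 -170.5  266.9] t 9.2 turn deg 0.0 tilt 0.0 w 7.2 F [ 0.6 -0.8 -2.3]
0.1, 17.4, 0, 0, 0, 0, 
0.1, 17.3, 0, 0, 0, 0, 
0.1, 17.4, 0, 0, 0, 0, 
0.1, 17.4, 0, 0, 0, 0, 
0.1, 17.4, 0, 0, 0, 0, 
---
```

View pics/w4.png

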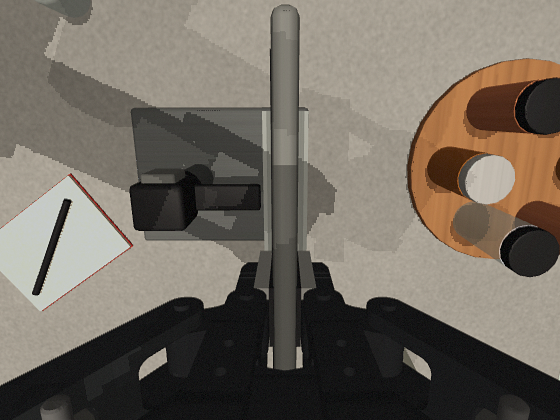

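View pics/side2.png

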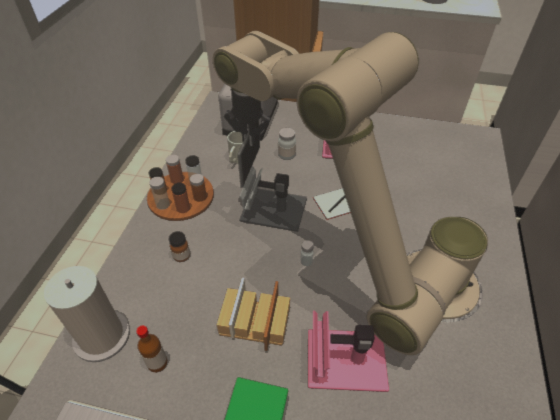

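Run:
```python
from h import *
d=dict(np.load("pics/w4.npz")); W=world(d,(d["p"],d["Rt"]))
m=(W[...,2]>.104)&(W[...,2]<.115)&(abs(W[...,0]-.5825)<.03)&(W[...,1]>-.25)&(W[...,1]<-.09)
for y in(-.11,-.13,-.15,-.17):
    q=W[m&(abs(W[...,1]-y)<.006)]; a=q[q[:,0]<.5825,0];b=q[q[:,0]>=.5825,0]
    if len(a)*len(b): print("flare",y,a.min(),a.max(),b.min(),b.max())
m=(W[...,2]>.285)&(W[...,2]<.31)&(abs(W[...,0]-.5825)<.03)&(W[...,1]>-.3); q=W[m]
print("tabtop",len(q),q.min(0),q.max(0),[np.round(t,2) for t in cv2.minAreaRect(q[:,:2].astype(np.float32)*1000)])
d=dict(np.load("pics/scene2.npz"));W=world(d)
m=(W[...,2]>.17)&(W[...,2]<.30)&(abs(W[...,0]-.5865)<.012)&(abs(W[...,1]+.17)<.12);q=W[m]
print("scene tab",len(q),q.min(0),q.max(0))
d=dict(np.load("pics/side2.npz"));W=world(d)
m=(W[...,2]>.15)&(W[...,2]<.30)&(abs(W[...,0]-.5825)<.014)&(abs(W[...,1]+.17)<.12);q=W[m]
print("side tab",len(q),q.min(0),q.max(0))
```

```text
flare -0.11 0.5654313018738086 0.5719624177896944 0.5952562535967652 0.6023758316611958
flare -0.13 0.5653196579354857 0.5716785100807861 0.5945473356952128 0.6017991470335028
flare -0.15 0.565444944798231 0.5713129315917751 0.5945668087237223 0.601966090283755
flare -0.17 0.5525146218959781 0.5709685792693793 0.5946644380396149 0.6020328480944136
tabtop 14060 [ 0.55258991 -0.19703662  0.28500567] [ 0.61244498 -0.07611446  0.30999859] [array([ 576.08, -138.17]), array([ 57.48, 113.71]), np.float64(17.54)]
scene tab 2028 [ 0.57619009 -0.26654185  0.17197524] [ 0.59312178 -0.07669815  0.29996598]
side tab 733 [ 0.56883115 -0.26588843  0.17433202] [ 0.59637894 -0.07141902  0.29996724]
```

Call:
move_arm --targets '[0,20,0.4,0,0,0,0,25,0,0,0,0,0,20,0,0,0,0,0,15,0,0,0,0,0,10,0,0,0,0]'

```text
time_s: 9.93
position: [0.583, -0.1706, 0.1763]
tool_rot: [[-0.007, -0.0, 1.0], [-1.0, 0.0, -0.007], [-0.0, -1.0, -0.0]]
ft_force: [-0.1, 0.6, -2.5]
grip_width: 0.0073
```

Call:
move_arm --targets '[0,5,0,0,0,0,0,4,0,0,0,0,0,3,0,0,0,0,0,2,0,0,0,0,0,2,0,0,0,0]'

```text
time_s: 10.55
position: [0.583, -0.1706, 0.1609]
tool_rot: [[-0.007, 0.0, 1.0], [-1.0, -0.0, -0.007], [0.0, -1.0, 0.0]]
ft_force: [-0.3, 0.0, -2.8]
grip_width: 0.0074
```

```bash
python3 wr.py w5
python3 - <<'E'
from rig import get_image
import cv2,numpy as np
o=[]
for n,(a,b,c,d) in{"scene":(170,300,190,320),"side":(100,230,190,320)}.items():
    im=get_image(n); np.savez(f"pics/{n}3.npz",**im); o.append(cv2.resize(im["pixels"][a:b,c:d,::-1],(400,400),interpolation=cv2.INTER_CUBIC))
cv2.imwrite("pics/m3.png",np.hstack(o))
E
```

```text
10.55 [ 583.  -170.6  160.9] [[-0.007, 0.0, 1.0], [-1.0, -0.0, -0.007], [0.0, -1.0, 0.0]] [-27.5  31.1  72.   -0.   76.9 -27.1] 0.007415708316663397
```

View pics/m3.png

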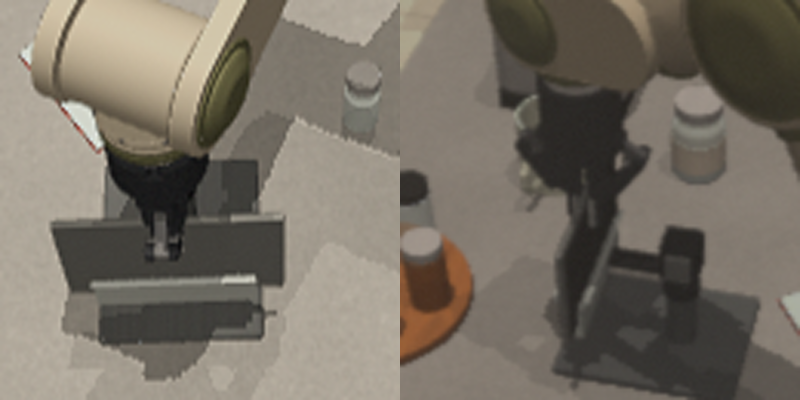

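View pics/w5.png

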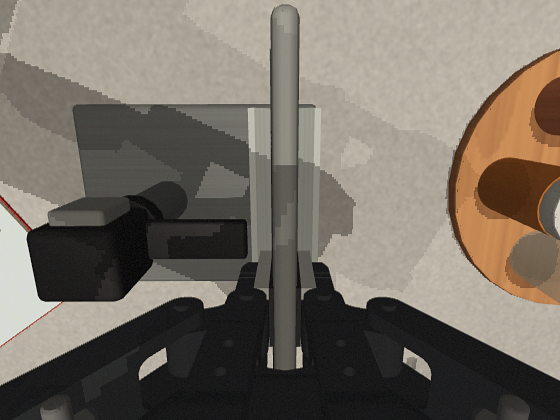

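Call:
move_arm --targets '[0,1.5,0,0,0,0,0,1,0,0,0,0,0,1,0,0,0,0,0,1,0,0,0,0,0,0,0,0,0,0]'

```text
time_s: 11.32
position: [0.583, -0.1706, 0.1566]
tool_rot: [[-0.007, 0.0, 1.0], [-1.0, -0.0, -0.007], [0.0, -1.0, 0.0]]
ft_force: [0.5, 0.3, 1.4]
grip_width: 0.0075
```

Call:
move_arm --targets '[0,0,0,0,0,0,0,0,0,0,0,0,0,0,0,0,0,0,0,0,0,0,0,0,0,0,0,0,0,0]' --hand 0

```text
time_s: 11.95
position: [0.583, -0.1706, 0.1563]
tool_rot: [[-0.007, -0.0, 1.0], [-1.0, 0.0, -0.007], [-0.0, -1.0, -0.0]]
ft_force: [0.2, -0.1, 0.1]
grip_width: 0.0426
```

```bash
python3 wr.py w6
python3 - <<'E'
from rig import get_image
import cv2,numpy as np
o=[]
for n,(a,b,c,d) in{"scene":(170,300,190,320),"side":(100,230,190,320)}.items():
    im=get_image(n); np.savez(f"pics/{n}4.npz",**im); o.append(cv2.resize(im["pixels"][a:b,c:d,::-1],(400,400),interpolation=cv2.INTER_CUBIC))
cv2.imwrite("pics/m4.png",np.hstack(o))
E
```

```text
11.95 [ 583.  -170.6  156.3] [[-0.007, -0.0, 1.0], [-1.0, 0.0, -0.007], [-0.0, -1.0, -0.0]] [-27.5  31.3  72.3   0.   76.3 -27.1] 0.04256254700933358
```

View pics/w6.png

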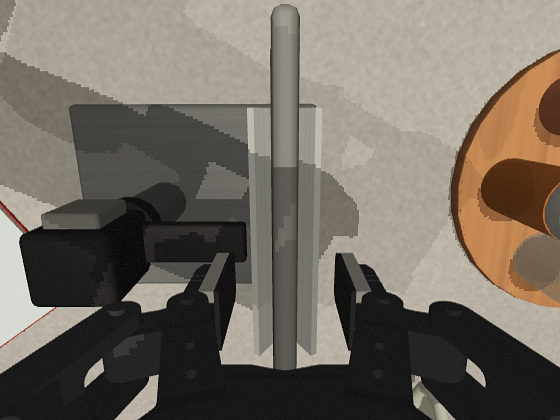

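View pics/m4.png

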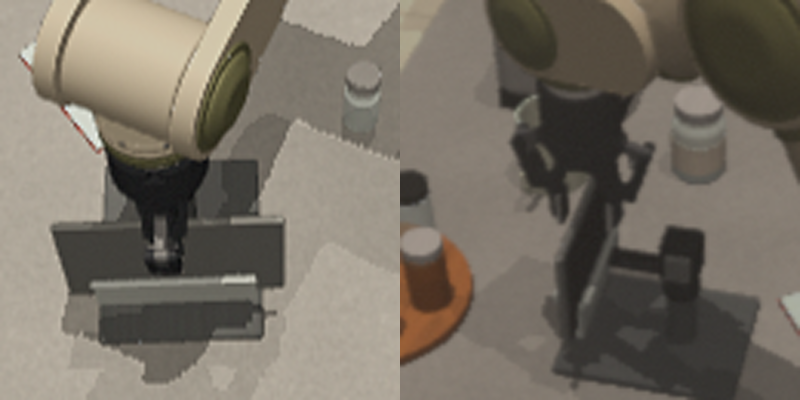

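Call:
move_arm --targets '[0,-10,0,0,0,0,0,-20,0,0,0,0,0,-25,0,0,0,0,0,-25,0,0,0,0,0,-20,0,0,0,0]'

```text
time_s: 12.72
position: [0.583, -0.1706, 0.2583]
tool_rot: [[-0.007, 0.001, 1.0], [-1.0, -0.001, -0.007], [0.001, -1.0, 0.001]]
ft_force: [0.3, 0.8, 0.1]
grip_width: 0.0424
```

```bash
python3 plan.py 488 -170.5 255 89.6 10
```

```text
pose [ 583.  -170.6  258.3] t 12.725 turn deg 90.0 tilt 0.1 w 42.4 F [0.3 0.8 0.1]
0.1, 0.3, -9.5, 0, -0.157, 0, 
-1.5, 0.3, -9.4, 0, -0.157, 0, 
-2.9, 0.3, -9, 0, -0.157, 0.001, 
-4.2, 0.4, -8.5, 0, -0.157, 0, 
-5.6, 0.3, -7.8, 0, -0.157, 0, 
---
-6.7, 0.3, -6.7, 0, -0.157, 0, 
-7.6, 0.3, -5.7, 0, -0.158, 0, 
-8.5, 0.3, -4.3, 0, -0.157, 0.001, 
-9, 0.3, -3, 0, -0.157, 0, 
-9.4, 0.4, -1.5, -0.001, -0.157, 0, 
---
```

Call:
move_arm --targets '[0,0,-9.5,0,-0.157,0,-1.5,0,-9.5,0,-0.157,0,-3,0,-9,0,-0.157,0,-4,0,-8.5,0,-0.157,0,-5.5,0,-8,0,-0.157,0]' --hand 1

```text
time_s: 13.35
position: [0.535, -0.1708, 0.2571]
tool_rot: [[0.706, 0.001, 0.709], [-0.709, -0.0, 0.706], [0.001, -1.0, 0.0]]
ft_force: [-0.6, -0.9, -0.0]
grip_width: 0.0853
```

Call:
move_arm --targets '[-6.5,0.5,-6.5,0,-0.157,0,-7.5,0.5,-5.5,0,-0.157,0,-8.5,0.5,-4.5,0,-0.157,0,-9,0.5,-3,0,-0.157,0,-9.5,0.5,-1.5,0,-0.157,0]'

```text
time_s: 13.98
position: [0.4878, -0.1707, 0.2546]
tool_rot: [[1.0, 0.001, 0.003], [-0.003, -0.0, 1.0], [0.001, -1.0, -0.0]]
ft_force: [-0.2, 0.0, 0.9]
grip_width: 0.0852
```

Call:
move_arm --targets '[0,0,0,0,0,0,0,0,0,0,0,0,0,0,0,0,0,0,0,0,0,0,0,0,0,0,0,0,0,0]'

```text
time_s: 14.6
position: [0.4881, -0.1706, 0.2538]
tool_rot: [[1.0, -0.0, 0.008], [-0.008, 0.0, 1.0], [-0.0, -1.0, 0.0]]
ft_force: [-0.8, -0.4, -0.4]
grip_width: 0.0856
```

```bash
python3 wr.py w7; python3 plan.py 488 -170.5 116 89.6 10; python3 standfit.py w7
python3 - <<'E'
from h import *
from rig import get_image
im=get_image("scene");cv2.imwrite("pics/s5.png",im["pixels"][:,:,::-1]);W=world(im)
q=W[(W[...,2]>.13)&(W[...,2]<.2)&(abs(W[...,0]-.583)<.02)&(abs(W[...,1]+.17)<.12)]
print(len(q),q.min(0),q.max(0))
q=q[q[:,2]>.18];print(cv2.minAreaRect(q[:,:2].astype(np.float32)*1000),np.median(q[:,2]))
E
```

```text
14.6 [ 488.1 -170.6  253.8] [[1.0, -0.0, 0.008], [-0.008, 0.0, 1.0], [-0.0, -1.0, 0.0]] [ -32.4   17.9   77.9    0.    84.2 -121.9] 0.08557615216749853
pose [ 488.1 -170.7  253.8] t 14.65 turn deg 0.07 tilt 0.01 w 85.8 F [-0.1  1.1  0.4]
0, 13.8, 0, 0, 0, 0, 
0, 13.8, 0, 0, 0, 0, 
0, 13.7, 0.1, 0, 0, 0, 
0, 13.8, 0, 0, 0, 0, 
0, 13.8, 0, 0, -0.001, 0, 
---
0, 13.8, 0, 0, 0, 0, 
-0.1, 13.7, 0, 0, 0, 0, 
0, 13.8, 0, 0, 0, 0, 
0, 13.8, 0.1, 0, 0, 0, 
0, 13.8, 0, 0, 0, 0, 
---
base 17177 rect [array([ 506.5, -171.4]), array([149.9, 175.7]), np.float64(89.7)] z 0.0112 1-99% [[419.1, -245.3, 8.0], [592.8, -97.6, 13.2]]
flaretop 1918 rect [array([ 565.1, -171.7]), array([182. ,  30.4]), np.float64(89.6)] z 0.1107 1-99% [[550.4, -260.7, 107.6], [580.2, -82.9, 113.9]]
  line yaw -0.59 x 0.5500304735652679 0.5810087969239945 mean 0.5699686143056707 1918
grip 2575 rect [array([ 488.1, -171.5]), array([35.5, 39.6]), np.float64(89.5)] z 0.148 1-99% [[469.0, -188.7, 145.6], [506.9, -154.5, 149.8]]
button 420 rect [array([ 478.2, -161.4]), array([51. , 21.8]), np.float64(48.3)] z 0.1406 1-99% [[468.2, -187.1, 136.0], [500.9, -146.8, 143.7]]
beam 1157 rect [array([ 540.1, -171.5]), array([21.3, 39.8]), np.float64(89.2)] z 0.1121 1-99% [[520.3, -182.4, 110.2], [559.9, -161.1, 113.9]]
987 [ 0.57563251 -0.26678802  0.1300069 ] [ 0.58864698 -0.07664876  0.19411193]
((582.1549682617188, -171.66964721679688), (189.97706604003906, 10.729376792907715), 89.1443862915039) 0.18688761642316365
```

View pics/w7.png

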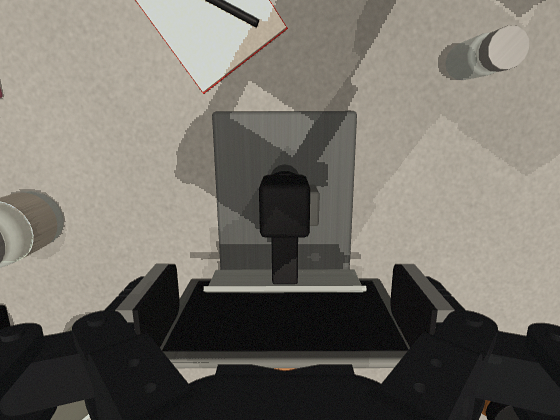

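View pics/s5.png

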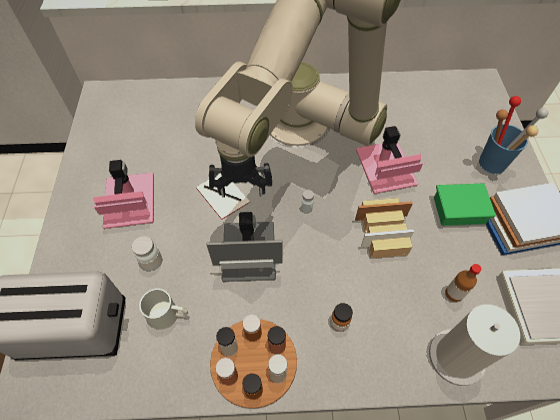

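Call:
move_arm --targets '[0,20,0,0,0,0,0,30,0,0,0,0,0,30,0,0,0,0,0,25,0,0,0,0,0,15,0,0,0,0]'

```text
time_s: 15.32
position: [0.4878, -0.1705, 0.1326]
tool_rot: [[1.0, -0.001, 0.008], [-0.008, 0.001, 1.0], [-0.001, -1.0, 0.001]]
ft_force: [1.2, 0.2, 0.7]
grip_width: 0.086
```

Call:
move_arm --targets '[0,10,0,0,0,0,0,6,0,0,0,0,0,2,0,0,0,0,0,0,0,0,0,0,0,0,0,0,0,0]'

```text
time_s: 15.95
position: [0.4882, -0.1707, 0.1162]
tool_rot: [[1.0, 0.001, 0.008], [-0.008, -0.0, 1.0], [0.001, -1.0, -0.0]]
ft_force: [0.7, 0.1, 0.5]
grip_width: 0.0856
```

```bash
python3 wr.py w8; python3 plan.py 488 -170.6 116 89.6 1
```

```text
15.95 [ 488.2 -170.7  116.2] [[1.0, 0.001, 0.008], [-0.008, -0.0, 1.0], [0.001, -1.0, -0.0]] [ -32.4   25.9   90.4   -0.    63.7 -122. ] 0.08557368607179822
pose [ 488.2 -170.7  116.2] t 16.0 turn deg 0.06 tilt 0.04 w 85.3 F [ 0.3 -0.4  0.2]
-0.2, 0.2, 0.1, 0, -0.001, 0.001,
```

View pics/w8.png

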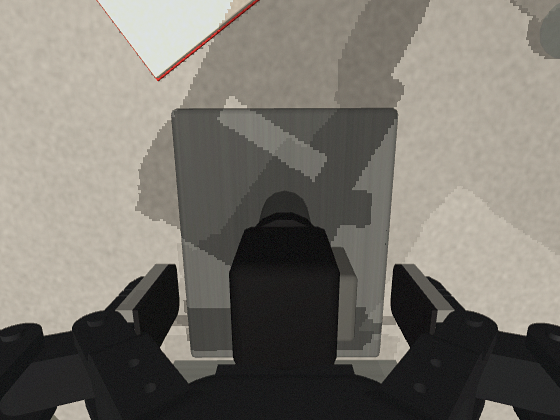

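Call:
move_arm --targets '[0,0,0,0,0,0,0,0,0,0,0,0,0,0,0,0,0,0,0,0,0,0,0,0,0,0,0,0,0,0]' --hand -1 --squeeze 60

```text
time_s: 16.62
position: [0.4881, -0.1707, 0.1163]
tool_rot: [[1.0, 0.0, 0.008], [-0.008, -0.0, 1.0], [0.0, -1.0, -0.0]]
ft_force: [-1.7, -0.5, 5.3]
grip_width: 0.0353
```

Call:
move_arm --targets '[0,0,0,0,0,0,0,0,0,0,0,0,0,0,0,0,0,0,0,0,0,0,0,0,0,0,0,0,0,0]'

```text
time_s: 17.25
position: [0.4881, -0.1707, 0.1163]
tool_rot: [[1.0, 0.0, 0.008], [-0.008, -0.0, 1.0], [0.0, -1.0, -0.0]]
ft_force: [-1.5, -0.1, 5.7]
grip_width: 0.0359
```

Call:
move_arm --targets '[0,-2,0,0,0,0,0,-4,0,0,0,0,0,-5,0,0,0,0,0,-5,0,0,0,0,0,-5,0,0,0,0]'

```text
time_s: 17.88
position: [0.488, -0.1706, 0.1371]
tool_rot: [[1.0, -0.0, 0.008], [-0.008, 0.0, 1.0], [-0.0, -1.0, 0.0]]
ft_force: [2.4, -2.5, -7.2]
grip_width: 0.0351
```

```bash
python3 wr.py w9
python3 - <<'E'
from rig import env,get_image
import cv2
print(env.observe()["ft_force"])
cv2.imwrite("pics/s9.png",get_image("side")["pixels"][:,:,::-1])
E
```

```text
17.875 [ 488.  -170.6  137.1] [[1.0, -0.0, 0.008], [-0.008, 0.0, 1.0], [-0.0, -1.0, 0.0]] [ -32.4   24.4   88.8   -0.    66.8 -122. ] 0.035091362251114734
[-0.097039   -1.5117957  -4.27800493]
```

View pics/w9.png

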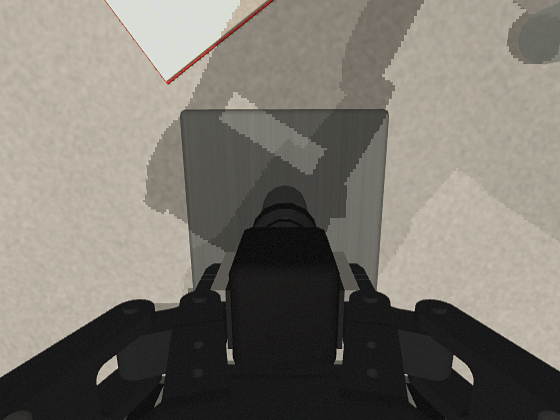

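```bash
cat > gz.py <<'E'
import sys
from h import *
d=dict(np.load(f"pics/{sys.argv[1]}.npz")); W=world(d,(d["p"],d["Rt"]))
q=W[270:340,255:315].reshape(-1,3); print("grip top z",np.nanmedian(q[:,2]),"TCP",d["p"][2], "diff",np.nanmedian(q[:,2])-d["p"][2])
E
python3 gz.py w8; python3 gz.py w9
```

```text
grip top z 0.1481186429634632 TCP 0.11621753921205166 diff 0.03190110375141153
grip top z 0.16895431317756116 TCP 0.13714296264042425 diff 0.031811350537136907
```

Call:
move_arm --targets '[0,-6,0,0,0,0,0,-7,0,0,0,0,0,-7,0,0,0,0,0,-7,0,0,0,0,0,-6,0,0,0,0]'

```text
time_s: 18.6
position: [0.488, -0.1706, 0.1703]
tool_rot: [[1.0, 0.0, 0.008], [-0.008, -0.0, 1.0], [0.0, -1.0, -0.0]]
ft_force: [0.8, -2.0, -6.8]
grip_width: 0.0354
```

Call:
move_arm --targets '[0,-4,0,0,0,0,0,-4,0,0,0,0,0,-5,0,0,0,0,0,-6,0,0,0,0,0,-6,0,0,0,0]'

```text
time_s: 19.23
position: [0.488, -0.1706, 0.1951]
tool_rot: [[1.0, -0.0, 0.008], [-0.008, 0.0, 1.0], [-0.0, -1.0, 0.0]]
ft_force: [2.1, -3.0, -9.6]
grip_width: 0.0352
```

```bash
python3 wr.py w10; python3 gz.py w10
python3 - <<'E'
from rig import env,get_image
import cv2
print(env.observe()["ft_force"])
cv2.imwrite("pics/s10.png",get_image("scene")["pixels"][:,:,::-1])
E
```

```text
19.225 [ 488.  -170.6  195.1] [[1.0, -0.0, 0.008], [-0.008, 0.0, 1.0], [-0.0, -1.0, 0.0]] [ -32.4   20.7   83.9   -0.    75.5 -122. ] 0.0351665332806745
grip top z 0.22692460951110943 TCP 0.19512087944107123 diff 0.0318037300700382
[ 0.72772686 -1.60989796 -5.83645076]
```

View pics/s10.png

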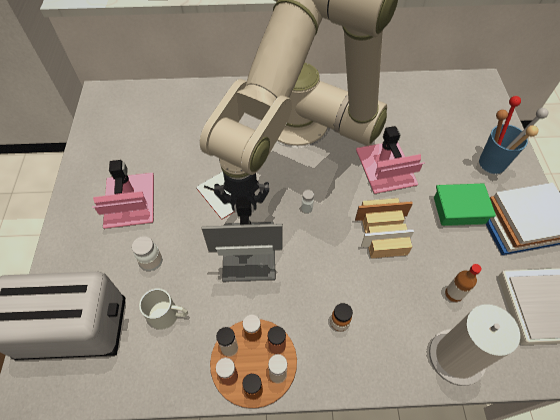

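Call:
move_arm --targets '[0,-6,0,0,0,0,0,-8,0,0,0,0,0,-8,0,0,0,0,0,-8,0,0,0,0,0,-5,0,0,0,0]'

```text
time_s: 19.95
position: [0.488, -0.1706, 0.2304]
tool_rot: [[1.0, 0.0, 0.008], [-0.008, -0.0, 1.0], [0.0, -1.0, -0.0]]
ft_force: [1.6, -3.3, -9.1]
grip_width: 0.0358
```

Call:
move_arm --targets '[0,-2,0,0,0,0,0,-1,0,0,0,0,0,-1,0,0,0,0,0,-1,0,0,0,0,0,0,0,0,0,0]'

```text
time_s: 20.58
position: [0.488, -0.1706, 0.2349]
tool_rot: [[1.0, -0.0, 0.008], [-0.008, 0.0, 1.0], [-0.0, -1.0, 0.0]]
ft_force: [0.9, -2.3, -7.3]
grip_width: 0.0355
```

Close to the stop; I creep on until the force rises.

Call:
move_arm --targets '[0,-0.5,0,0,0,0,0,-0.5,0,0,0,0,0,-0.5,0,0,0,0,0,-0.2,0,0,0,0,0,0,0,0,0,0]'

```text
time_s: 21.2
position: [0.488, -0.1706, 0.2364]
tool_rot: [[1.0, -0.0, 0.008], [-0.008, 0.0, 1.0], [-0.0, -1.0, 0.0]]
ft_force: [1.1, -2.4, -10.0]
grip_width: 0.0352
```

```bash
python3 wr.py w11; python3 gz.py w11
```

```text
21.2 [ 488.  -170.6  236.4] [[1.0, -0.0, 0.008], [-0.008, 0.0, 1.0], [-0.0, -1.0, 0.0]] [ -32.4   18.6   79.8    0.    81.6 -122. ] 0.03523178088365792
grip top z 0.26817023725718103 TCP 0.23637608722095454 diff 0.03179415003622649
```

Call:
move_arm --targets '[0,-0.3,0,0,0,0,0,-0.3,0,0,0,0,0,0,0,0,0,0,0,0,0,0,0,0,0,0,0,0,0,0]'

```text
time_s: 21.88
position: [0.4879, -0.1706, 0.2365]
tool_rot: [[1.0, -0.001, 0.008], [-0.008, 0.001, 1.0], [-0.001, -1.0, 0.001]]
ft_force: [3.3, -3.5, -22.1]
grip_width: 0.0355
```

Call:
move_arm --targets '[0,0,0,0,0,0,0,0,0,0,0,0,0,0,0,0,0,0,0,0,0,0,0,0,0,0,0,0,0,0]'

```text
time_s: 22.5
position: [0.4879, -0.1706, 0.2365]
tool_rot: [[1.0, -0.001, 0.008], [-0.008, 0.001, 1.0], [-0.001, -1.0, 0.001]]
ft_force: [2.7, -4.3, -25.1]
grip_width: 0.0354
```

Call:
move_arm --targets '[0,0.2,0,0,0,0,0,0,0,0,0,0,0,0,0,0,0,0,0,0,0,0,0,0,0,0,0,0,0,0]'

```text
time_s: 23.12
position: [0.4879, -0.1706, 0.2365]
tool_rot: [[1.0, -0.001, 0.008], [-0.008, 0.0, 1.0], [-0.001, -1.0, 0.0]]
ft_force: [4.1, -4.2, -25.9]
grip_width: 0.0349
```

```bash
python3 wr.py w12; python3 gz.py w12
python3 - <<'E'
from rig import env,get_image
from h import *
im=get_image("scene");cv2.imwrite("pics/s12.png",im["pixels"][:,:,::-1]);W=world(im)
q=W[(W[...,2]>.24)&(W[...,2]<.33)&(abs(W[...,0]-.583)<.02)&(abs(W[...,1]+.17)<.12)]
print(len(q),q.min(0),q.max(0))
q=q[q[:,2]>.3];print(cv2.minAreaRect(q[:,:2].astype(np.float32)*1000),np.median(q[:,2]))
im=get_image("side");cv2.imwrite("pics/sd12.png",im["pixels"][:,:,::-1])
print(env.observe()["ft_force"],env.observe()["position"],env.observe()["grip_width"])
E
```

```text
23.125 [ 487.9 -170.6  236.5] [[1.0, -0.001, 0.008], [-0.008, 0.0, 1.0], [-0.001, -1.0, 0.0]] [ -32.4   18.6   79.8   -0.    81.7 -122. ] 0.03488262838566578
grip top z 0.2682660618432793 TCP 0.23650746378370674 diff 0.03175859805957254
1442 [ 0.57712801 -0.2663999   0.24001482] [ 0.58878134 -0.07668209  0.31246301]
((582.4240112304688, -170.5731964111328), (187.6455078125, 10.609634399414062), 89.98568725585938) 0.30696178013629494
[  3.55027789  -4.03098048 -24.84489681] [ 0.4878751  -0.17056799  0.23651365] 0.03546038317392697
```

View pics/s12.png

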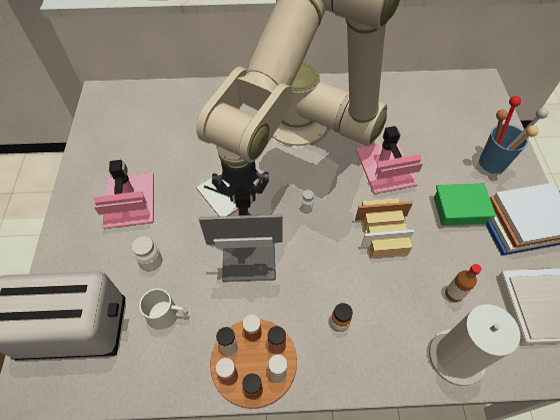

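View pics/sd12.png

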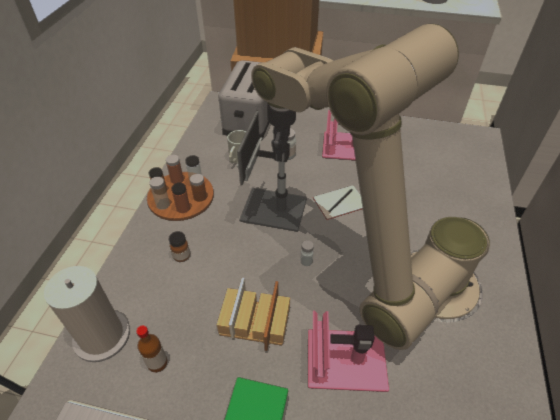

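View pics/w12.png

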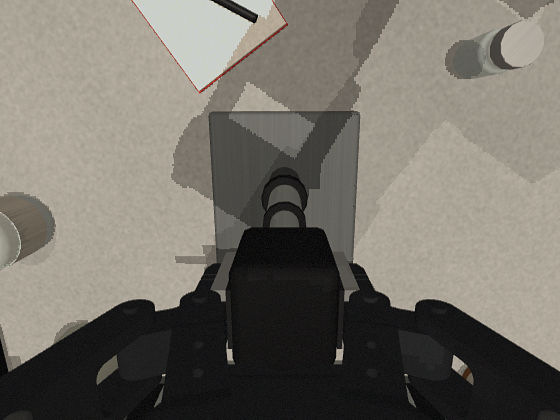

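Run:
```python
from rig import env
print(env.close_job()); s=env.observe(); print(s["time_s"],s["position"],s["ft_force"],s["grip_width"])
```

```text
the job is handed in; nothing more can be done
None
the job is handed in; nothing more can be done
```

The job is done and handed in at about 23 s. The tablet is standing centred in the dark stand's cradle. The arm is holding the column at its second stop by the grip, with the button squeezed.

- **Tablet:** I lifted it from the rack's middle slot, lowered it into the cradle and let go. At that point its centre was at y = -171.7 mm, matching the cradle's -171.7 mm. In the last scene image it still stands in the cradle with its top at 307 mm, 120 mm higher than before the lift.
- **Centring check:** the final reading put the tablet's centre at y = -170.6 mm, about 1 mm from before. I take that as measurement noise, because the tablet's edge positions had not changed.
- **Column:** the TCP and the measured grip top both rose 120 mm with no slip. The upward pull rose from about 10 N to 25 N over the last 0.6 mm, so the column is against the hard stop. I backed off 0.2 mm, but the force stayed at about 25 N; it looked steady, so I left it.
- **Button:** the grip width read about 35.4 mm, slightly under the nominal 37 mm with the button in. The gripper also read slightly low on the 8 mm tablet.
- **Other items:** the boards and the things on the worktop look unmoved in the final images.

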